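# Inspect a press-stud setting die under a hand loupe

## Task

Pluck the tall stepped press-stud die out of the pocket tray and stand it foot down in the round seat of the inspection stand, fully home, then let go of it. Then take the loupe by its handle and hold it still and level over the die, the lens centred on the die and at the height of the pointer on the stand's post, with the loupe touching neither the die nor the stand. Finish while holding the loupe there; do not push the pointer or the other things on the table out of place.

Things in the scene. Friction and masses are not known exactly. Their poses are not given: they have to be found in the camera images.
- tray: White plastic pocket tray, 126 (its x) x 186 (its y) x 14 mm high, fixed. Origin: centre of the underside, z up. Six square pockets 26 x 26 mm, 6 mm deep (floor 8 mm above the table), on a 60 mm pitch: at x = -30 or +30 mm and y = -60, 0 or +60 mm. Four pockets hold small steel things, two are empty. With the fingers opened only to about 40 mm they clear the neighbours.
- die: The die to inspect, loose, about 45 g, bare steel, turned, the tallest thing in the tray: 28 mm tall. Foot 20 mm diameter up to 10 mm, shank 16 mm diameter from 10 to 22 mm, nose 12 mm diameter to 28 mm with a small dished face. Origin: centre of the underside of the foot, z along its axis (up). It starts upright in any of four pockets, its top 22 mm above the tray.
- stand: Fixed aluminium inspection stand. Block 80 x 80 x 30 mm high with a round seat in the middle of its top; origin: centre of the block's underside, under the seat; z up. A 12 mm high foot runs on towards the stand's +x to x = 125 mm and carries a steel post of 10 mm diameter at x = 90 mm, 178 mm high, on which the black collar with the pointer sits.
- seat (a point): Centre of the floor of the round seat in the stand's block, 22 mm above the table. The seat is 23 mm in diameter and 8 mm deep, with a 1.5 mm chamfer at its mouth; a die fully home has its underside here and stands 20 mm out of the block. z up.
- focus_mark (a point): Middle of the front edge of the steel pointer (flat blade 3 mm thick, 44 mm wide, so it shows either side) at half height of the black collar (22 mm diameter, 14 mm high) on the post. It points to the seat and ends 65 mm from its axis (along the stand's +x). Its height, 95 to 135 mm above the table, varies: the lens centre belongs at this height. The collar slides if pushed with 4 N. z up.
- loupe: Hand loupe, about 90 g, loose, lying flat on the table. Black ring of 64 mm outer diameter and 12 mm high with a clear lens; a short steel neck; a straight black handle, 16 mm wide and 20 mm high, from x = -53 to x = -143 mm. All undersides are flush. Origin: centre of the ring's underside; x points away from the handle, z up (square to the lens).
- loupe_lens (a point): Centre of the lens, on the axis of the ring, 6 mm above the loupe's underside. Axes as the loupe's.
- loupe_grip (a point): Middle of the handle's section at x = -75 mm of the loupe, 10 mm above the loupe's underside: the place to pinch the handle across its 16 mm width (along the loupe's y). Axes as the loupe's.
- short_die: Bystander in the tray: low domed steel die, 20 mm diameter, 13 mm tall. Origin: centre of the underside.
- bobbin_a: Bystander in the tray: steel bobbin, 22 mm diameter, 12 mm tall. Origin: centre of the underside.
- bobbin_b: Bystander in the tray: steel bobbin like the other, 22 mm diameter, 12 mm tall. Origin: centre of the underside.
- chalk: Bystander: loose white tailor's chalk case, 55 x 42 x 12 mm. Origin: centre of the underside.
- weight: Bystander: loose round dark steel pattern weight, 70 mm diameter, 44 mm tall with its knob. Origin: centre of the underside.
- cone: Bystander: loose cone of pale thread, 60 mm diameter at the foot, 100 mm tall, standing. Origin: centre of the underside.
- shears: Bystander: loose pair of closed shears lying flat, 12 mm high, blades 130 mm long along its +x, bows reaching back to x = -135 mm, 78 mm wide over the bows. Origin: under the pivot.

How it is judged:
By the outcome, as a careful person would: the job done as asked, in the order asked, and still so for the second after the job is handed in, while the arm keeps its last pose, push and grip.
It also fails if it takes over 46 s, if anything falls off the work surface, if the arm or the gripper's body presses on something with over 40 N, if the wrist force passes 120 N, or if a joint passes its speed limit or range.

## Robot

A 7-joint arm with a two-finger parallel gripper is mounted at the origin on the work surface. World frame = base frame: x ahead of the robot, y to its left, z up, the work surface at z = 0. Lengths are in mm, angles in rad, forces in N, time in s.
With the tool pointing down it reaches from about 425 to 950 mm from the base axis. Payload 16.7 kg.
Tool frame: the origin (TCP) lies at the very end of the fingers, on their centre line; the grasp point (between the pads) lies 19 mm behind it (env.grip_point_offset is the distance from the TCP to the grasp point, in mm); z points along the fingers, y is the line along which they close (so a half turn about z gives the same grasp; the last joint's range is limited). The gripper opens to 94 mm and grips with 3 to 60 N. Pads are 16 mm wide; open, the fingers measure 119 mm over their backs; the gripper's body (75 mm by 177 mm) begins 78 mm behind the grasp point.
Start: joints at [1.087, 0.426, 0.074, 1.606, -0.034, 1.111, -0.067], TCP at [221.122, -637.714, 205.467] pointing down, gripper open.
Joint ranges: [-2.85, 2.85], [-0.5, 2.14], [-1.23, 1.37], [0.21, 2.46], [-1.02, 4.16], [0.16, 2.05], [-2.73, 2.73]. Speed limits (rad/s): [1.89, 1.89, 2.39, 2.39, 3.01, 3.01, 3.01].

## Interface

Orientations are given as a unit quaternion [x, y, z, w].
In Python, from bench import env gives the robot as it stands.
- The arm moves only by the shell command python3 -m creep 'ROWS' [FORCE]. ROWS is JSON, a list of rows, each an object with "travel": the shift along the world's x, y, z in m, a list of three; "turn": the turn, a rotation vector about the world's x, y, z in rad, a list of three; "fingers": the finger opening in m, from 0 to 0.094. In form: [{"travel": [dx, dy, dz], "turn": [ax, ay, az], "fingers": fingers}, ...]. A call has 1 to 8 rows; each row shifts and turns the commanded pose from where the row before left it; what a row does not reach is not made up. A row lasts 1/10 s, in which the tool goes at most 50 mm and 8.59 degrees, less where a joint would pass 70% of its speed; a pose out of reach is approached as far as the arm can. A call with a gripper value outside its range is refused whole. The fingers move at their own pace and stop on an object; FORCE is the grip in N (left out, the last holds). Time passes only in rows, so rows that do not move let the fingers close. It gives the time, the measured TCP pose, the force, the opening and the grip force at its end, in the units of the state.
- env.state(): the state, without advancing time (a new reading comes with each control period).
- env.read_camera(name): name is "scene" or "top"; returns a dict with "image" (420x560x3 uint8, red, green, blue), "mtx" (3x3 intrinsics, pixels), "R" (3x3) and "t" (3): a world point X has camera coordinates R X + t. Camera axes: x right, y down, z forward; pixel columns grow to the right and rows downward; lengths in mm; the calibration is good to about 2 mm. A picture is of the moment at which its call begins. There is no depth.
- env.close_job(): hands the job in; it is judged then, once.
The state is a dict: "t": time; "joint_positions": joint angles; "dq": joint speeds; "joint_torque": joint torques, N m; "tool_pos": TCP position; "eef_rot": TCP orientation; "contact_force": force on the tool from outside, world axes, zero at the start; "torque": the same for the moment, N m; "opening": opening from 0.0 (shut) to 1.0 (fully open); "grip_force": force on a finger pad.
Only numpy, scipy, OpenCV 4.12 (cv2) and the standard library are available. Lean on these libraries where they do the work, as an engineer would, in place of code of your own. Each camera call takes 0.05 s, during which the arm holds its last target. There are 200 camera calls.

## Working session

There is one attempt and no reset: what is moved stays moved. The work goes in short steps, Python scripts to look and compute and a shell command to move; the robot and the scene stay as the last step left them, time stands still between calls to the robot, and variables do not carry over. Pictures are saved under pics/ and viewed, at most 10 in all, crops included, and the job is handed in when it is done.

```bash
ls; mkdir -p pics
cat > h.py <<'E'
import numpy as np, cv2
from bench import env
def snap(n,f):
    c=env.read_camera(n); cv2.imwrite('pics/'+f+'.png',c['image'][:,:,::-1]); np.savez('pics/'+f+'.npz',**c); return c
def load(f): return np.load('pics/'+f+'.npz')
def ray(c,u,v,z):
    d=c['R'].T@np.linalg.inv(c['mtx'])@np.array([u,v,1.]); o=-c['R'].T@c['t']
    return o+d*(z-o[2])/d[2]
def proj(c,X):
    p=c['mtx']@(c['R']@np.array(X,float)+c['t']); return p[:2]/p[2]
E
python3 - <<'E'
from h import *
for n in('scene','top'):
    c=snap(n,n+'0'); print(n,c['mtx'],-c['R'].T@c['t'],c['R'])
    cv2.imwrite('pics/%s0b.png'%n,cv2.resize(c['image'][:,:,::-1],(800,600),interpolation=cv2.INTER_CUBIC))
print(env.state())
E
```

```text
pics
scene [[427.4314191    0.         284.03616243]
 [  0.         427.4314191  212.64377821]
 [  0.           0.           1.        ]] [1131.21870774 -249.69344292 1006.96011744] [[ 0.31002993  0.95065958 -0.01130503]
 [ 0.80706503 -0.26944867 -0.52539837]
 [-0.50252112  0.15376533 -0.85078126]]
top [[546.13453575   0.         284.88305203]
 [  0.         546.13453575 215.7629051 ]
 [  0.           0.           1.        ]] [ 399.95275315  -94.08071626 1379.32694034] [[-0.02646496 -0.99962432 -0.00712855]
 [-0.99135245  0.0271615  -0.1283845 ]
 [ 0.12852989  0.00366922 -0.99169885]]
{'t': 0.1, 'joint_positions': array([ 1.08749846,  0.42666506,  0.07386236,  1.60652239, -0.03410229,
        1.11079438, -0.06711584]), 'dq': array([ 0.00178028, -0.00118171, -0.00069624, -0.00089158, -0.00061974,
        0.00038913, -0.00127408]), 'joint_torque': array([ 8.17882799e-03, -9.37467742e+01,  3.67635414e+00, -4.55039263e+01,
       -4.86851949e-02,  1.67853740e-02,  4.42124929e-05]), 'tool_pos': array([ 220.99652416, -637.39071745,  204.85795029]), 'eef_rot': array([ 9.86109199e-01,  1.66097349e-01, -1.33305784e-04, -5.48854866e-04]), 'contact_force': array([-0.44258999, -0.54236484,  0.5825615 ]), 'torque': array([ 0.017575  , -0.0025001 ,  0.04968121]), 'grip_force': 0.0, 'opening': 0.9989374991395095}
```

View pics/scene0b.png

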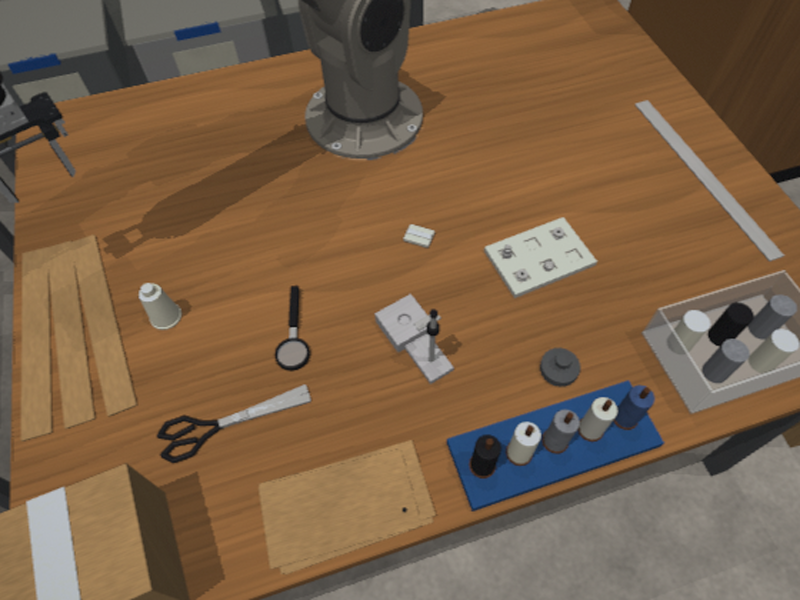

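View pics/top0b.png

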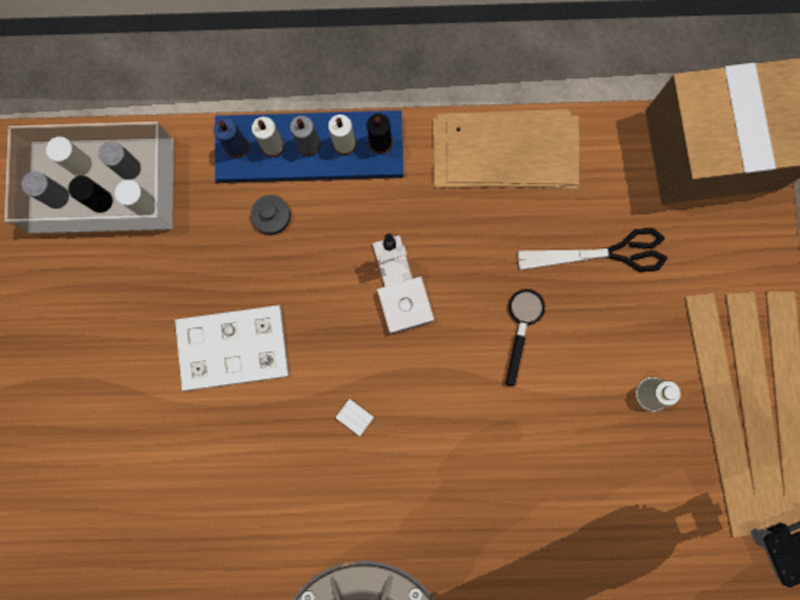

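Run:
```python
from h import *
def crop(f,u,v): 
    i=load(f)['image'][v:v+75,u:u+100,::-1]; return cv2.resize(i,(400,300),interpolation=cv2.INTER_CUBIC)
a=np.vstack([np.hstack([crop('top0',113,206),crop('scene0',330,145)]),np.hstack([crop('top0',235,161),crop('scene0',245,200)])])
cv2.imwrite('pics/a.png',a)
a=np.hstack([crop('top0',320,198),crop('scene0',160,190)]); cv2.imwrite('pics/b.png',a)
```

```text
(no output)
```

View pics/a.png

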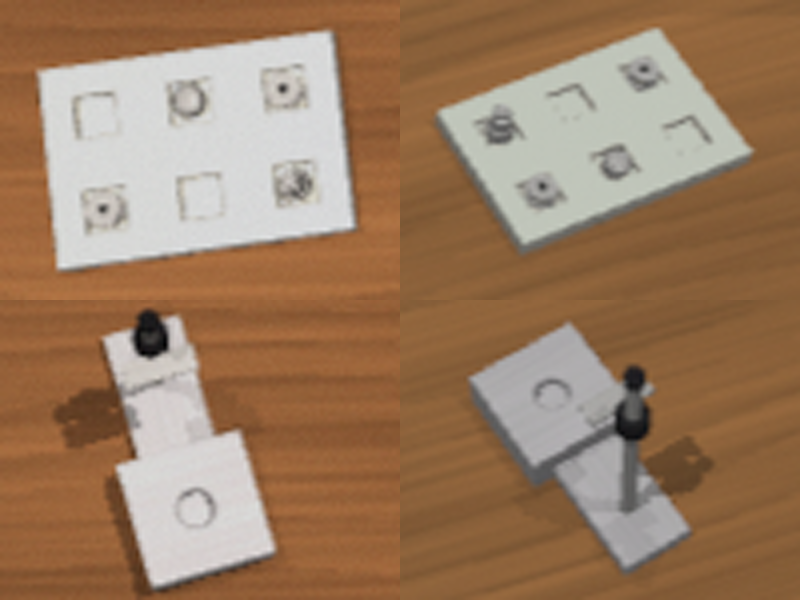

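View pics/b.png

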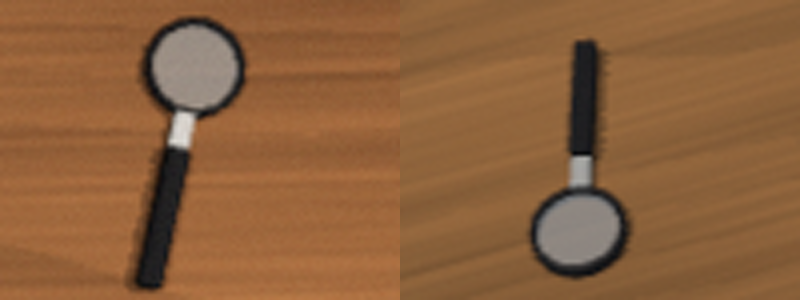

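Tray: the die is the lower-right pocket in the top view (296,184 in the panel); stand, collar and loupe are all clear.

```bash
cat > fit.py <<'E'
from h import *
from scipy.optimize import least_squares
T,S=load('top0'),load('scene0')
def px(o,p): return np.array(o)+(np.array(p,float)+.5)/4-.5
def fit(obs,x0,npar=3):
    def w(p,q):
        q=q(p) if callable(q) else q
        c,s=np.cos(p[2]),np.sin(p[2]); return [p[0]+c*q[0]-s*q[1],p[1]+s*q[0]+c*q[1],q[2]]
    f=lambda p: np.concatenate([(proj(c,w(p,q))-m)  for c,m,q in obs])
    r=least_squares(f,x0,x_scale=[10,10,.1]+[10]*(len(x0)-3),loss='soft_l1'); print(np.round(r.x,3)); print(np.round(r.fun.reshape(-1,2),1).tolist()); return r.x
t=lambda o,q:(T,px(o,m),q) 
tr=[]
to=(113,206);so=(330,145)
# top view up=+x, left=+y
for m,q in [((96,115),(30,60)),((190,101),(30,0)),((286,88),(30,-60)),((105,210),(-30,60)),((201,196),(-30,0)),((296,184),(-30,-60))]:
    tr.append((T,px(to,m),(*q,14)))
for m,q in [((100,126),(-30,-60)),((171,102),(-30,0)),((243,73),(-30,60)),((141,190),(30,-60)),((213,163),(30,0)),((287,136),(30,60))]:
    # tentative correspondence; checked by residual
    tr.append((S,px(so,m),(*q,14)))
def swap(tr):return tr
# guess from top
g=ray(T,*px(to,(196,148)),14); print(g)
tp=fit(tr[:6],[g[0],g[1],0.1])
print([np.round(ray(S,*m,14)[:2]) .tolist() for _,m,_ in tr[6:]],[np.round(ray(T,*m,14)[:2]).tolist() for _,m,_ in tr[:6]])
to=(235,161);so=(245,200)
st=[(T,px(to,m),q) for m,q in [((195,208),(0,0,30)),((117,165),(40,40,30)),((240,132),(40,-40,30)),((273,250),(-40,-40,30)),((150,38),lambda p:(90,0,p[3])),((148,18),(90,0,178))]]
st+=[(S,px(so,m),q) for m,q in [((151,94),(0,0,30)),((70,80),(-40,-40,30)),((170,22),(-40,40,30)),((135,168),(40,-40,30)),((232,120),lambda p:(90,0,p[3])),((233,78),(90,0,178)),((228,212),(90,0,12))]]
g=ray(T,*px(to,(195,208)),30)
fit(st,[g[0],g[1],.2,115])
to=(320,198);so=(160,190)
lo=[(T,px(to,m),q) for m,q in [((194,67),(0,0,10)),((148,287),(-143,0,18)),((177,149),(-53,0,20))]]
lo+=[(S,px(so,m),q) for m,q in [((179,231),(0,0,10)),((186,42),(-143,0,18)),((181,156),(-53,0,20))]]
g=ray(T,*px(to,(194,67)),10)
fit(lo,[g[0],g[1],-.2])
E
python3 fit.py
```

```text
[517.44142483 221.91634638  14.        ]
[5.16902e+02 2.22116e+02 1.10000e-01]
[[-0.1, -0.1], [0.1, 0.2], [-0.2, 0.2], [0.1, -0.1], [-0.0, 0.1], [0.0, -0.2]]
[[492.0, 161.0], [488.0, 218.0], [480.0, 279.0], [552.0, 166.0], [547.0, 224.0], [542.0, 284.0]] [[540.0, 285.0], [547.0, 226.0], [554.0, 165.0], [480.0, 279.0], [487.0, 219.0], [493.0, 159.0]]
[ 5.83575e+02 -8.60820e+01  2.54000e-01  1.27707e+02]
[[0.2, -0.3], [-0.1, -0.4], [-0.1, -0.9], [0.6, 0.1], [0.4, -0.1], [0.3, 0.2], [0.5, -0.2], [-0.0, -0.5], [0.2, 0.2], [-0.3, -0.2], [0.1, 0.0], [0.5, -0.4], [-0.0, -1.0]]
[ 5.76382e+02 -2.99563e+02 -2.57000e-01]
[[0.1, -0.5], [-0.1, -0.2], [0.4, -1.0], [0.2, -0.6], [-0.0, -0.5], [-0.2, -1.3]]
```

```bash
python3 -m creep '[{"travel":[0.030,0.038,0],"turn":[0,0,-0.074],"fingers":0.04},{"travel":[0.030,0.038,0],"turn":[0,0,-0.074],"fingers":0.04},{"travel":[0.030,0.038,0],"turn":[0,0,-0.074],"fingers":0.04},{"travel":[0.030,0.038,0],"turn":[0,0,-0.074],"fingers":0.04},{"travel":[0.030,0.038,0],"turn":[0,0,-0.074],"fingers":0.04},{"travel":[0.030,0.038,0],"turn":[0,0,-0.074],"fingers":0.04},{"travel":[0.030,0.038,0],"turn":[0,0,-0.074],"fingers":0.04},{"travel":[0.030,0.038,0],"turn":[0,0,-0.074],"fingers":0.04}]' 20
```

```text
t: 0.9
tool_pos: [461.9, -331.9, 205.4]
eef_rot: [0.991, -0.13, -0.0, -0.0]
contact_force: [-0.1, -0.4, -0.6]
opening: 0.429
grip_force: 0.0
```

```bash
python3 -m creep '[{"travel":[0.003,0.045,0],"turn":[0,0,0],"fingers":0.04},{"travel":[0.003,0.045,0],"turn":[0,0,0],"fingers":0.04},{"travel":[0.003,0.045,0],"turn":[0,0,0],"fingers":0.04},{"travel":[0.003,0.045,0],"turn":[0,0,0],"fingers":0.04},{"travel":[0.003,0.045,0],"turn":[0,0,0],"fingers":0.04},{"travel":[0.003,0.045,0],"turn":[0,0,0],"fingers":0.04},{"travel":[0.003,0.045,0],"turn":[0,0,0],"fingers":0.04},{"travel":[0.003,0.045,0],"turn":[0,0,0],"fingers":0.04}]'
python3 -m creep '[{"travel":[0.003,0.044,-0.02],"turn":[0,0,0],"fingers":0.04},{"travel":[0.002,0.044,-0.02],"turn":[0,0,0],"fingers":0.04},{"travel":[0.002,0.044,-0.02],"turn":[0,0,0],"fingers":0.04},{"travel":[0,0,-0.03],"turn":[0,0,0],"fingers":0.04},{"travel":[0,0,-0.03],"turn":[0,0,0],"fingers":0.04},{"travel":[0,0,-0.02],"turn":[0,0,0],"fingers":0.04},{"travel":[0,0,0],"turn":[0,0,0],"fingers":0.04}]'
python3 - <<'E'
from h import *
a=[]
for n in('top','scene'):
    c=snap(n,n+'1'); p=env.state()['tool_pos']
    u,v=np.round(proj(c,[493,160,36])).astype(int); print(n,u,v,proj(c,p))
    a.append(cv2.resize(c['image'][v-37:v+38,u-50:u+50,::-1],(400,300),interpolation=cv2.INTER_CUBIC))
cv2.imwrite('pics/c.png',np.hstack(a))
E
```

```text
t: 1.7
tool_pos: [484.8, 28.0, 205.5]
eef_rot: [0.992, -0.129, 0.0, 0.0]
contact_force: [1.2, -1.2, -0.2]
opening: 0.425
grip_force: 0.0
t: 2.4
tool_pos: [490.3, 157.7, 63.0]
eef_rot: [0.992, -0.129, -0.002, 0.001]
contact_force: [0.2, 0.1, 0.1]
opening: 0.423
grip_force: 0.0
top 185 251 [183.20994357 251.07621445]
scene 356 172 [356.32467226 165.2861418 ]
```

View pics/c.png

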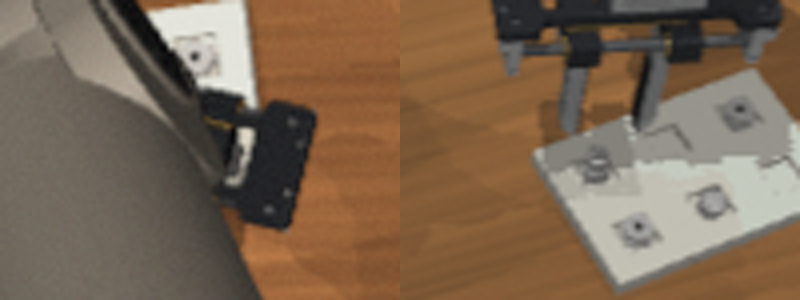

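Fingers straddle the die (scene crop: tips at 570 and 640, die at 598,155); go down and grip.

```bash
python3 -m creep '[{"travel":[0.002,0.002,-0.015],"turn":[0,0,0],"fingers":0.04},{"travel":[0,0,-0.015],"turn":[0,0,0],"fingers":0.04},{"travel":[0,0,-0.013],"turn":[0,0,0],"fingers":0.04},{"travel":[0,0,0],"turn":[0,0,0],"fingers":0.04},{"travel":[0,0,0],"turn":[0,0,0],"fingers":0.01},{"travel":[0,0,0],"turn":[0,0,0],"fingers":0.01},{"travel":[0,0,0],"turn":[0,0,0],"fingers":0.01},{"travel":[0,0,0],"turn":[0,0,0],"fingers":0.01}]' 20
python3 -m creep '[{"travel":[0,0,0],"turn":[0,0,0],"fingers":0.01},{"travel":[0,0,0],"turn":[0,0,0],"fingers":0.01},{"travel":[0,0,0],"turn":[0,0,0],"fingers":0.01}]' 20
```

```text
t: 3.3
tool_pos: [494.5, 160.3, 23.0]
eef_rot: [0.992, -0.129, 0.0, -0.0]
contact_force: [0.5, -0.5, 3.0]
opening: 0.161
grip_force: 20.0
t: 3.6
tool_pos: [494.4, 160.4, 22.9]
eef_rot: [0.992, -0.129, 0.0, -0.0]
contact_force: [-0.7, -1.4, 6.0]
opening: 0.162
grip_force: 20.0
```

```bash
python3 -m creep '[{"travel":[0,0,0.01],"turn":[0,0,0],"fingers":0.01},{"travel":[0,0,0.03],"turn":[0,0,0],"fingers":0.01},{"travel":[0,0,0.03],"turn":[0,0,0],"fingers":0.01},{"travel":[0.01,-0.027,0.01],"turn":[0,0,0.065],"fingers":0.01},{"travel":[0.01,-0.028,0],"turn":[0,0,0.065],"fingers":0.01},{"travel":[0.01,-0.028,0],"turn":[0,0,0.065],"fingers":0.01},{"travel":[0.01,-0.028,0],"turn":[0,0,0.065],"fingers":0.01},{"travel":[0.01,-0.028,0],"turn":[0,0,0.065],"fingers":0.01}]' 20
python3 -m creep '[{"travel":[0.01,-0.028,0],"turn":[0,0,0.065],"fingers":0.01},{"travel":[0.01,-0.028,0],"turn":[0,0,0.065],"fingers":0.01},{"travel":[0.01,-0.028,0],"turn":[0,0,0.06],"fingers":0.01},{"travel":[0.009,-0.023,0],"turn":[0,0,0],"fingers":0.01},{"travel":[0,0,0],"turn":[0,0,0],"fingers":0.01},{"travel":[0,0,0],"turn":[0,0,0],"fingers":0.01}]' 20
python3 - <<'E'
from h import *
a=[]
for n in('top','scene'):
    c=snap(n,n+'2'); p=env.state()['tool_pos']
    u,v=np.round(proj(c,[583.6,-86,60])).astype(int); print(n,u,v,proj(c,p))
    a.append(cv2.resize(c['image'][v-37:v+38,u-50:u+50,::-1],(400,300),interpolation=cv2.INTER_CUBIC))
cv2.imwrite('pics/d.png',np.hstack(a))
E
```

```text
t: 4.4
tool_pos: [544.4, 20.1, 103.2]
eef_rot: [0.999, 0.035, 0.0, -0.0]
contact_force: [0.2, 0.4, -0.7]
opening: 0.157
grip_force: 20.0
t: 5.0
tool_pos: [582.9, -85.8, 102.8]
eef_rot: [0.992, 0.128, -0.0, -0.0]
contact_force: [0.2, 0.4, -0.9]
opening: 0.159
grip_force: 20.0
top 283 211 [282.85169365 208.48015291]
scene 283 217 [282.91057546 207.86054122]
```

View pics/d.png

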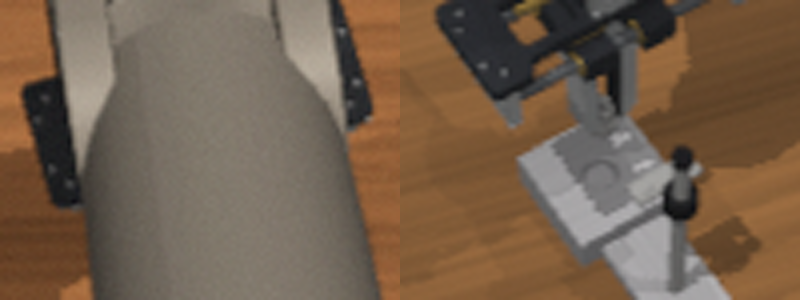

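```bash
python3 -m creep '[{"travel":[0.001,0,-0.02],"turn":[0,0,0],"fingers":0.01},{"travel":[0,0,-0.02],"turn":[0,0,0],"fingers":0.01},{"travel":[0,0,-0.01],"turn":[0,0,0],"fingers":0.01},{"travel":[0,0,-0.005],"turn":[0,0,0],"fingers":0.01},{"travel":[0,0,0],"turn":[0,0,0],"fingers":0.01},{"travel":[0,0,0],"turn":[0,0,0],"fingers":0.01}]'
python3 - <<'E'
from h import *
c=snap('scene','scene3'); p=env.state()['tool_pos']
print(p,proj(c,p),[proj(c,[p[0],p[1],p[2]-d]) for d in (15,5)],proj(c,[583.6,-86.1,30]))
cv2.imwrite('pics/e.png',cv2.resize(c['image'][190:252,245:325,::-1],(800,620),interpolation=cv2.INTER_CUBIC)[:600])
E
```

```text
t: 5.7
tool_pos: [584.5, -85.5, 48.2]
eef_rot: [0.992, 0.128, 0.0, 0.0]
contact_force: [0.4, 0.8, 0.2]
opening: 0.158
grip_force: 20.0
[584.58219086 -85.62063516  48.24330829] [283.01776857 219.66601394] [array([283.09352403, 222.57200494]), array([283.04321224, 220.6420369 ])] [282.82285059 222.93715751]
```

View pics/e.png

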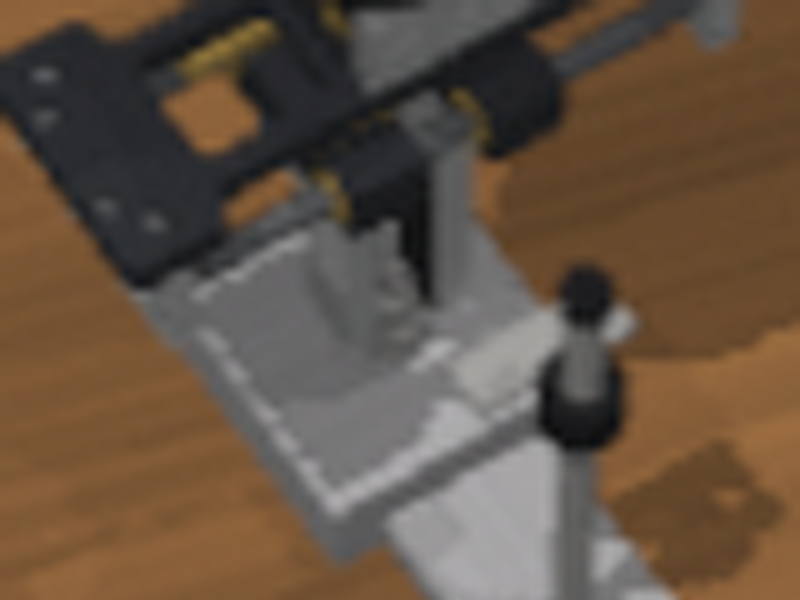

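The die hangs upright between the fingers, its foot bottom at about (400,345), right over the seat. Feel down.

```bash
python3 -m creep '[{"travel":[-0.001,-0.0005,-0.002],"turn":[0,0,0],"fingers":0.01},{"travel":[0,0,-0.002],"turn":[0,0,0],"fingers":0.01},{"travel":[0,0,-0.001],"turn":[0,0,0],"fingers":0.01},{"travel":[0,0,0],"turn":[0,0,0],"fingers":0.01}]'
python3 -m creep '[{"travel":[0,0,-0.002],"turn":[0,0,0],"fingers":0.01},{"travel":[0,0,0],"turn":[0,0,0],"fingers":0.01}]'
```

```text
t: 6.15
tool_pos: [583.0, -86.2, 42.4]
eef_rot: [0.992, 0.128, -0.0, -0.0]
contact_force: [-0.3, 0.5, -0.1]
opening: 0.161
grip_force: 20.0
t: 6.35
tool_pos: [583.0, -86.2, 40.2]
eef_rot: [0.992, 0.128, -0.0, -0.0]
contact_force: [-0.3, 0.1, 0.1]
opening: 0.155
grip_force: 20.0
```

```bash
python3 -m creep '[{"travel":[0,0,-0.002],"turn":[0,0,0],"fingers":0.01},{"travel":[0,0,0],"turn":[0,0,0],"fingers":0.01}]'
python3 -m creep '[{"travel":[0,0,-0.001],"turn":[0,0,0],"fingers":0.01},{"travel":[0,0,0],"turn":[0,0,0],"fingers":0.01}]'
```

```text
t: 6.55
tool_pos: [583.0, -86.1, 38.2]
eef_rot: [0.992, 0.128, -0.0, -0.0]
contact_force: [0.3, 0.4, -0.4]
opening: 0.159
grip_force: 20.0
t: 6.75
tool_pos: [583.1, -86.2, 37.3]
eef_rot: [0.992, 0.128, -0.0, -0.0]
contact_force: [0.1, 0.2, -0.3]
opening: 0.159
grip_force: 20.0
```

```bash
python3 -m creep '[{"travel":[0,0,-0.001],"turn":[0,0,0],"fingers":0.01},{"travel":[0,0,0],"turn":[0,0,0],"fingers":0.01}]'
```

```text
t: 6.95
tool_pos: [583.4, -86.2, 36.9]
eef_rot: [0.992, 0.128, 0.0, 0.0]
contact_force: [-2.0, -0.1, 7.7]
opening: 0.161
grip_force: 20.0
```

```bash
python3 -m creep '[{"travel":[0,0,-0.001],"turn":[0,0,0],"fingers":0.01},{"travel":[0,0,0],"turn":[0,0,0],"fingers":0.01}]'
```

```text
t: 7.15
tool_pos: [583.7, -86.2, 36.7]
eef_rot: [0.992, 0.128, 0.001, 0.0]
contact_force: [-4.6, 0.1, 18.5]
opening: 0.159
grip_force: 20.0
```

```bash
python3 -m creep '[{"travel":[0,0,0.001],"turn":[0,0,0],"fingers":0.04},{"travel":[0,0,0],"turn":[0,0,0],"fingers":0.04},{"travel":[0,0,0],"turn":[0,0,0],"fingers":0.04},{"travel":[0,0,0],"turn":[0,0,0],"fingers":0.04},{"travel":[0,0,0.005],"turn":[0,0,0],"fingers":0.04},{"travel":[0,0,0.02],"turn":[0,0,0],"fingers":0.04},{"travel":[0,0,0.03],"turn":[0,0,0],"fingers":0.04},{"travel":[0,0,0.03],"turn":[0,0,0],"fingers":0.04}]'
python3 -m creep '[{"travel":[-0.012,-0.030,0],"turn":[0,0,-0.073],"fingers":0.045},{"travel":[-0.012,-0.030,0],"turn":[0,0,-0.073],"fingers":0.045},{"travel":[-0.012,-0.030,0],"turn":[0,0,-0.073],"fingers":0.045},{"travel":[-0.012,-0.030,0],"turn":[0,0,-0.073],"fingers":0.045},{"travel":[-0.012,-0.030,0],"turn":[0,0,-0.073],"fingers":0.045},{"travel":[-0.012,-0.030,0],"turn":[0,0,-0.073],"fingers":0.045},{"travel":[-0.007,-0.014,0],"turn":[0,0,-0.073],"fingers":0.045},{"travel":[0,0,0],"turn":[0,0,0],"fingers":0.045}]'
python3 - <<'E'
from h import *
a=[]
c=snap('scene','scene4'); p=env.state()['tool_pos']; print(p,proj(c,[583.6,-86.1,22]),proj(c,[583.6,-86.1,50]),proj(c,[504,-280.5,20]))
for u,v in ((283,222),(209,217)):
    a.append(cv2.resize(c['image'][v-37:v+38,u-25:u+25,::-1],(400,600),interpolation=cv2.INTER_CUBIC))
cv2.imwrite('pics/f.png',np.hstack(a))
E
```

```text
t: 7.95
tool_pos: [582.8, -86.1, 122.5]
eef_rot: [0.992, 0.128, -0.0, -0.0]
contact_force: [1.0, 0.8, -0.0]
opening: 0.424
grip_force: 0.0
t: 8.75
tool_pos: [502.8, -282.7, 121.7]
eef_rot: [0.992, -0.13, -0.0, 0.0]
contact_force: [0.1, 0.4, -0.0]
opening: 0.48
grip_force: 0.0
[ 503.7367793  -280.93663482  121.72204604] [282.86406454 224.45386529] [282.71761344 219.0643415 ] [205.03216168 220.31494789]
```

View pics/f.png

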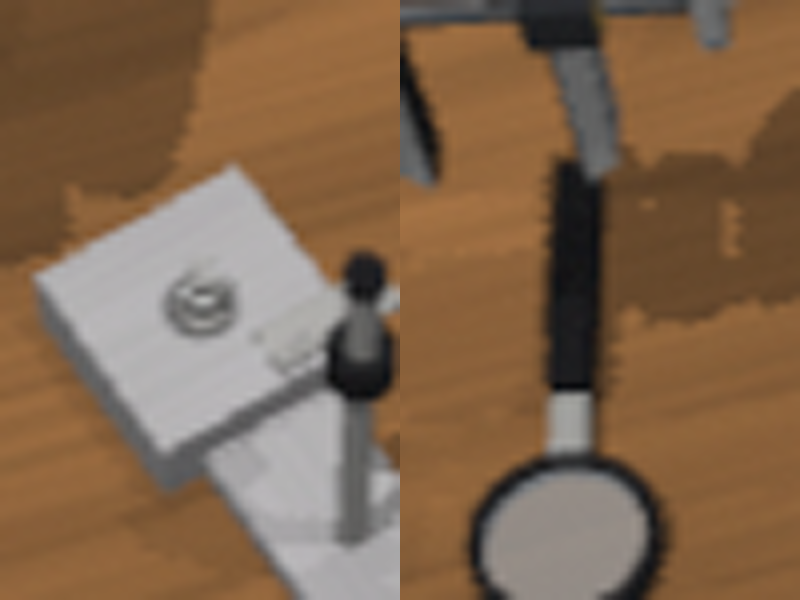

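```bash
python3 -m creep '[{"travel":[0,0,-0.03],"turn":[0,0,0],"fingers":0.045},{"travel":[0,0,-0.03],"turn":[0,0,0],"fingers":0.045},{"travel":[0,0,-0.03],"turn":[0,0,0],"fingers":0.045},{"travel":[0,0,-0.018],"turn":[0,0,0],"fingers":0.045},{"travel":[0,0,-0.008],"turn":[0,0,0],"fingers":0.045},{"travel":[0,0,0],"turn":[0,0,0],"fingers":0.045},{"travel":[0,0,0],"turn":[0,0,0],"fingers":0.045}]' 40
```

```text
t: 9.5
tool_pos: [504.9, -279.9, 6.3]
eef_rot: [0.992, -0.126, 0.0, 0.0]
contact_force: [-0.4, 0.5, 0.5]
opening: 0.481
grip_force: 0.0
```

```bash
python3 -m creep '[{"travel":[0,0,-0.003],"turn":[0,0,0],"fingers":0.045},{"travel":[0,0,0],"turn":[0,0,0],"fingers":0.005},{"travel":[0,0,0],"turn":[0,0,0],"fingers":0.005},{"travel":[0,0,0],"turn":[0,0,0],"fingers":0.005},{"travel":[0,0,0],"turn":[0,0,0],"fingers":0.005},{"travel":[0,0,0],"turn":[0,0,0],"fingers":0.005},{"travel":[0,0,0],"turn":[0,0,0],"fingers":0.005}]' 45
```

```text
t: 10.2
tool_pos: [504.2, -280.4, 2.7]
eef_rot: [0.992, -0.127, 0.0, 0.0]
contact_force: [-0.4, -0.4, 4.7]
opening: 0.168
grip_force: 45.0
```

```bash
python3 -m creep '[{"travel":[0,0,0.01],"turn":[0,0,0],"fingers":0.005},{"travel":[0,0,0.02],"turn":[0,0,0],"fingers":0.005},{"travel":[0,0,0.025],"turn":[0,0,0],"fingers":0.005},{"travel":[0,0,0.025],"turn":[0,0,0],"fingers":0.005},{"travel":[0,0,0.025],"turn":[0,0,0],"fingers":0.005},{"travel":[0,0,0.017],"turn":[0,0,0],"fingers":0.005},{"travel":[0,0.012,0],"turn":[0,0,0],"fingers":0.005},{"travel":[0.001,0.02,0],"turn":[0,0,0],"fingers":0.005}]' 45
python3 -m creep '[{"travel":[0.001,0.028,0],"turn":[0,0,0],"fingers":0.005},{"travel":[0.001,0.03,0],"turn":[0,0,0],"fingers":0.005},{"travel":[0.001,0.03,0],"turn":[0,0,0],"fingers":0.005},{"travel":[0.001,0.03,0],"turn":[0,0,0],"fingers":0.005},{"travel":[0.001,0.03,0],"turn":[0,0,0],"fingers":0.005},{"travel":[0.001,0.02,0],"turn":[0,0,0],"fingers":0.005},{"travel":[0,0.013,0],"turn":[0,0,0],"fingers":0.005},{"travel":[0,0,0],"turn":[0,0,0],"fingers":0.005}]' 45
python3 -m creep '[{"travel":[0,0,0],"turn":[0,0,0],"fingers":0.005},{"travel":[0,0,0],"turn":[0,0,0],"fingers":0.005},{"travel":[0,0,0],"turn":[0,0,0],"fingers":0.005}]'
python3 - <<'E'
from h import *
p=env.state()['tool_pos'];print(p)
a=[]
for n in ('scene','top'):
    c=snap(n,n+'5'); u,v=np.round(proj(c,[583.6,-86.1,110])).astype(int); print(n,u-25,v-37,[np.round(proj(c,q),1) for q in ([583.6,-86.1,127.7],[583.6+65*.968,-86.1+65*.251,127.7])])
    a.append(cv2.resize(c['image'][v-37:v+38,u-25:u+25,::-1],(400,600),interpolation=cv2.INTER_CUBIC))
cv2.imwrite('pics/g.png',np.hstack(a))
E
```

```text
t: 11.0
tool_pos: [504.8, -248.2, 124.6]
eef_rot: [0.992, -0.128, 0.0, 0.0]
contact_force: [-0.5, 0.4, -1.2]
opening: 0.159
grip_force: 45.0
t: 11.8
tool_pos: [510.7, -65.2, 124.1]
eef_rot: [0.992, -0.125, -0.0, -0.0]
contact_force: [-0.4, -0.5, -1.1]
opening: 0.165
grip_force: 45.0
t: 12.1
tool_pos: [511.0, -68.2, 124.4]
eef_rot: [0.992, -0.128, -0.0, 0.0]
contact_force: [-0.4, 0.3, -1.5]
opening: 0.167
grip_force: 45.0
[511.00862847 -68.20478315 124.3592965 ]
scene 257 170 [array([282.3, 202.8]), array([296.9, 222. ])]
top 258 171 [array([283.2, 206.6]), array([275.5, 180.1])]
```

View pics/g.png

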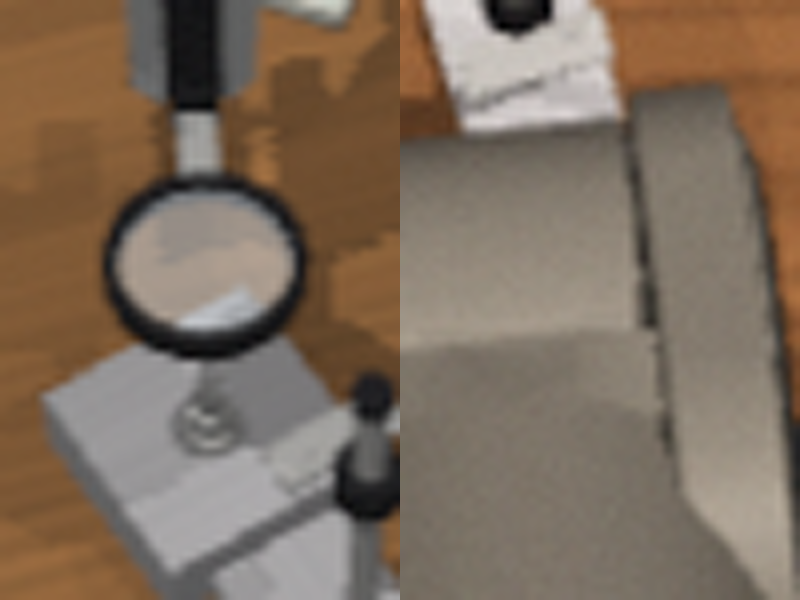

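Run:
```python
from h import *
c=load('scene4'); g=c['image'].mean(2).astype(int)
print('scene cols 297..308 rows 218..240'); print(g[218:240,297:309])
x0=np.array([583.6,-86.1]); a=.254; A=np.array([np.cos(a),np.sin(a)]); B=np.array([-A[1],A[0]])
W=lambda x,y,z:[*(x0+x*A+y*B),z]
t=load('top0'); gt=t['image'].mean(2).astype(int); print('top cols 265..280 rows 162..186'); print(gt[162:186,265:281])
th=np.linspace(0,2*np.pi,200)
for nm,k in(('scene',c),('top',t)):
    for z in (122,127.7,133):
        P=np.array([proj(k,W(90+11*np.cos(q),11*np.sin(q),z+s)) for q in th for s in(-7,7)])
        print(nm,z,'collar u',P[:,0].min().round(1),P[:,0].max().round(1),'v',P[:,1].min().round(1),P[:,1].max().round(1),'pointer',[proj(k,W(65,y,z)).round(1).tolist() for y in(-22,22)])
def draw(k,f,pts,u0,v0,s):
    im=cv2.resize(k['image'][v0:v0+300//s,u0:u0+400//s,::-1],(400,300),interpolation=cv2.INTER_CUBIC)
    for p,col in pts:
        q=((np.array(p)-[u0,v0]+.5)*s-.5).round().astype(int); cv2.circle(im,tuple(int(i) for i in q),1,col,-1)
    return im
def ptr(k): return [(proj(k,W(65,y,z)),col) for z,col in((122,(255,0,0)),(127.7,(0,0,255)),(133,(0,200,0))) for y in np.linspace(-22,22,12)]
s5=load('scene5')
L=lambda x,y,z:[583.6+x*np.cos(.257)+y*np.sin(.257),-86.1-x*np.sin(.257)+y*np.cos(.257),127.7+z]
ring=[(proj(s5,L(32*np.cos(q),32*np.sin(q),z)),col) for z,col in((6,(0,0,255)),(-6,(0,255,0))) for q in th[::4]]+[(proj(s5,L(-53,y,14)),(255,0,255)) for y in (-8,8)]
im=np.vstack([np.hstack([draw(c,0,[],282,215,10),draw(t,0,[],258,158,10)]),np.hstack([draw(c,0,ptr(c),282,215,10),draw(s5,0,ring,250,180,6)])])
cv2.imwrite('pics/h.png',im)
```

```text
scene cols 297..308 rows 218..240
[[151 104 102  87  49  33  33  32  37  79 104 104]
 [166 131 102  84  41  32  31  32  33  77 103 102]
 [178 157 129 115  71  31  32  33  29  94 118 100]
 [179 169 164 140  73  22  26  25  66 133 153 122]
 [170 171 172 160 115  58  50  49 105 155 153 118]
 [172 173 172 161 126  95  89  81 130 151 120 103]
 [173 173 171 150 110 100  97  89  99 111 108 105]
 [171 173 149  92  80  99  97  91  75  85 106 103]
 [172 149  89  46  77  99  96  91  68  55  89 104]
 [161 129  55  42  79 100  97  84  57  31  67  96]
 [144 100  33  45  80  99  96  83  56  32  66  96]
 [157 136  28  33  65  91  96  80  50  33  67  97]
 [164 114  29  32  40  51  53  44  35  30  64  94]
 [107  78  24  29  32  32  31  31  28  22  62  94]
 [ 93  71  18  22  24  24  26  24  23  22  74 102]
 [ 99  97  69  24  22  23  19  21  21  43  82 101]
 [142 159 147 102  28  22  19  21  43  79  99 101]
 [166 172 175 143  83  65  66  78  92  97 100  99]
 [177 177 178 152 101  84  83  88  98 100  99 100]
 [179 178 178 153 109  97  90  92  96 101 101 105]
 [179 179 179 149 102  99  92  92 100 107 107 
[... 1511 characters left out ...]
47 145 140 175 194 196 201 201 192 188 190 188 193]
 [125 144 143 141 178 196 203 207 205 209 209 204 203 205 204 199]
 [119 176 192 193 202 208 207 208 205 208 209 207 209 208 208 208]]
scene 122 collar u 298.0 307.5 v 225.3 236.3 pointer [[289.2, 227.5], [304.5, 218.9]]
scene 127.7 collar u 298.1 307.5 v 224.1 235.2 pointer [[289.2, 226.4], [304.6, 217.7]]
scene 133 collar u 298.1 307.6 v 223.0 234.1 pointer [[289.2, 225.2], [304.6, 216.5]]
top 122 collar u 267.8 277.4 v 165.3 175.7 pointer [[284.6, 178.0], [266.5, 183.2]]
top 127.7 collar u 267.7 277.3 v 164.7 175.2 pointer [[284.6, 177.5], [266.4, 182.7]]
top 133 collar u 267.6 277.3 v 164.2 174.8 pointer [[284.5, 177.1], [266.3, 182.3]]
```

View pics/h.png

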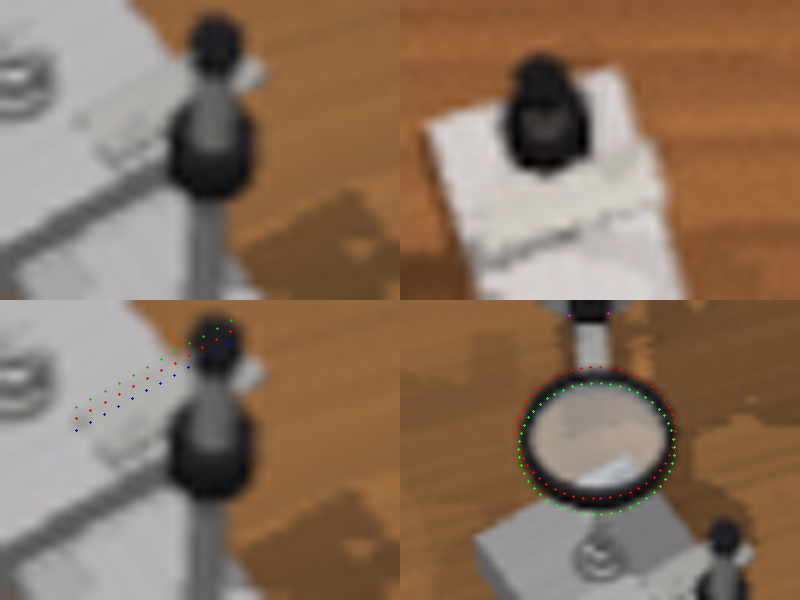

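The overlay shows the ring within about 1 mm of the target outline, level and clear. The collar and pointer check gives a height of 127–129 mm, the lens is at about 127.7 mm, and the die stands in its seat.

```bash
python3 -m creep '[{"travel":[0,0,0.0005],"turn":[0,0,0],"fingers":0.005},{"travel":[0,0,0],"turn":[0,0,0],"fingers":0.005},{"travel":[0,0,0],"turn":[0,0,0],"fingers":0.005},{"travel":[0,0,0],"turn":[0,0,0],"fingers":0.005}]'; python3 -c "
from bench import env
print(env.state()['tool_pos'],env.close_job())"
```

```text
t: 12.6
tool_pos: [511.1, -67.2, 125.0]
eef_rot: [0.992, -0.127, 0.0, -0.0]
contact_force: [0.7, -0.2, -1.1]
opening: 0.166
grip_force: 45.0
the job is handed in; nothing more can be done
[511.13620216 -67.23955247 124.97586777] None
```

The die is standing in the seat and let go of; by arm height and contact force it is fully home. The loupe is held level and centred over it at about the pointer's height (lens about 128 mm, pointer measured at 127–129 mm); I handed the job in at 12.6 s, and no verdict came back.

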